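# Hang the drip basket on the rail and slide it over the beaker

### The arm

A 6-joint arm with a two-finger parallel gripper is mounted at the origin on a cart in front of the work surface, level with it; the furniture and walls round the work are solid. World frame = base frame: x ahead of the robot, y to its left, z up, the work surface at z = 0. Lengths are in mm, angles in rad, forces in N, time in s.
With the tool pointing down it reaches from about 400 to 925 mm from the base axis. Payload 12.5 kg.
Tool frame: the origin (TCP) lies on the mounting face of the last link; the fingertips stand 190 mm ahead of it and the grasp point (between the pads) lies 171 mm ahead of it; z points along the fingers, y is the line along which they close (so a half turn about z gives the same grasp; the last joint's range is limited). The gripper opens to 95 mm and grips with 3 to 60 N. Pads are 20 mm wide; open, the fingers measure 119 mm over their backs; the gripper's body (75 mm by 180 mm) begins 59 mm behind the grasp point.
Start: joints at [-1.357, 0.491, 1.559, -0, 1.092, -0.106], TCP at [196.505, -593.305, 404.761] pointing down, gripper open.
Joint ranges: [-3.1, 3.1], [-0.84, 2.19], [0.05, 2.79], [-1.13, 4.28], [0.06, 2.93], [-2.69, 2.69]. Speed limits (rad/s): [2.22, 2.22, 2.79, 3.14, 3.14, 3.14].

### API

Orientations are given as [roll, pitch, yaw] about the fixed x, y, z axes, in that order (R = Rz(yaw) Ry(pitch) Rx(roll)).
In Python, from cell import * gives the robot as it stands.
- The arm moves only by the tool arm_command, never from a script. Its argument "rows" is a list that holds one entry, the list of rows, each a list of 7 numbers: the shift along the tool's x, y, z normalised to -1 to 1, where 1 is 0.15 m, then the turn, a rotation vector about the tool's x, y, z normalised to -1 to 1, where 1 is 360 degrees, then the opening, from -1 (shut) to 1 (fully open). A call has 1 to 10 rows; each row is the pose to reach, as a shift and turn from the pose commanded when the call began, along the tool's axes at that moment, turning the shorter way round; what a row does not reach only later rows make up. A row lasts 1/12 s, in which the tool goes at most 41.7 mm and 7.16 degrees, less where a joint would pass 70% of its speed; a pose out of reach is approached as far as the arm can. A call with a number of a shift or a turn outside -1 to 1 is refused whole. A call with a gripper value outside its range is refused whole. The fingers move at their own pace and stop on an object; the grip force is fixed at half the most. Time passes only in rows, so rows that repeat a pose let the fingers close. It gives the time, the measured TCP pose, the force, the opening and the grip force at its end, in the units of the state.
- state(): the state, without advancing time (a new reading comes with each control period).
- read_camera(name): name is "side" or "top"; returns (picture, depth): 420x560x3 uint8, red, green, blue; 420x560 float32, mm along the optical axis (not along the pixel's ray), 0 where there is no reading.
- get_calibration(name): a dict with "camera_matrix" (3x3 intrinsics, pixels), "D" ([k1, k2, p1, p2, k3] as OpenCV has them; the pictures are not rectified), "position" and "orientation" of the camera in the world. Camera axes: x right, y up, looking along -z (the intrinsics and any distortion apply to the point x, -y, -z); pixel columns grow to the right and rows downward; lengths in mm; the calibration is good to about 2 mm. A picture is of the moment at which its call begins. get_calibration takes no time and is no camera call.
- job_done(): hands the job in; it is judged then, once.
The state is a dict: "t": time; "joints": joint angles; "qvel": joint speeds; "tau": joint torques, N m; "eef_pos": TCP position; "tcp_rot": TCP orientation; "ft_force": force on the tool from outside, world axes, zero at the start; "moment": the same for the moment, N m; "opening": opening from 0.0 (shut) to 1.0 (fully open); "grip_force": force on a finger pad.
Only numpy, scipy, OpenCV 4.12 (cv2) and the standard library are available. Lean on these libraries where they do the work, as an engineer would, in place of code of your own. Each camera call takes 0.05 s, during which the arm holds its last target. There are 200 camera calls.

### The job

Hang the small steel drip basket by its hook on the horizontal rail, hooking it on at least 8 cm to one side of the beaker's centre, then slide it along the rail until it hangs centred over the mouth of the beaker that stands under the rail. Never bring it over the beaker while it is off the rail. Leave it hanging straight and still, and leave the beaker, the salve tin, the bung and the vial where they stand.

Things in the scene. Friction and masses are not known exactly. Their poses are not given: they have to be found in the camera images.
- hanger: Loose steel drip basket, 0.11 to 0.22 kg, 136 mm tall, standing upright. Origin: centre of its underside; z up, x toward the hook's nose, y along the rail when hung. Round cup 56 mm wide, rim at 40 mm; from its rear wall (-x) a strip 24 mm wide, 3 mm thick rises (at x = -13.5 mm) to the hook, an upside-down V over the rail. Hangs upright; slides with plain friction.
- hanger_seat (a point): Point 85 mm above the hanger's underside, on its axis, that lies on the rail's centre line when the hook is seated (V apex: inside 93.5, outside 98 mm above the underside). Axes as the hanger.
- hanger_nose (a point): Tip of the hook's nose, 18 mm to +x of the hanger's axis and 13 mm below the seat (metal to 14.5). The hook is open to +x between this tip and the cup rim. To hook on: hold the hanger's y along the rail, nose pointing to the rail, raised till the tip clears the rail's top (seat 22 mm or more above the rail's axis), move toward hanger +x till over the rail, lower.
- hanger_tab (a point): Grip point, 121 mm above the hanger's underside: the flat-sided upright grey grip tab on top of the hook, 24 mm (x) by 12 mm (y), from 98 to 136 mm above the underside. Pinch it along the hanger's y, fingertips above 98 mm (top of the strip).
- rail: The drip rail, fixed: a round steel bar 12 mm thick, axis 210 mm above the table, along the body's y, carried by a 12 mm post at each end (y = +-180 mm, with end clamps 17 mm thick and foot plates 50 x 40 mm). Clear stretch for hanging: y from -150 to +150 mm. Origin: on the table under the bar's middle. Its x points away from the robot.
- rail_mid (a point): Middle of the rail's centre line, 210 mm above the table. Axes as the rail body.
- beaker: The 250 ml glass beaker, loose, empty, open, 73 mm wide at the mouth, 103 mm tall, standing upright on the table exactly under the rail. Origin: centre of its underside, z up. The hung basket passes 22 mm above its mouth.
- salve_tin: Round aluminium tin, 59 mm wide, 28 mm high, loose, behind the rail. Origin: centre of its underside. To be left alone.
- rubber_bung: Tapered rubber bung, 31 mm wide, 26 mm high, loose, behind the rail. Origin: centre of its underside. To be left alone.
- vial: Sample vial with black cap, 23 mm wide, 55 mm high, loose, behind the rail. Origin: centre of its underside. To be left alone.
Mind the look-alikes: they are no part of the job. What is shaped like the beaker but pink or turquoise is not meant. What is shaped like the hanger but green is not meant.

How it is judged:
By the outcome, as a careful person would: the job done as asked, in the order asked, and still so for the second after the job is handed in, with the robot touching nothing.
It also fails if it takes over 56 s, if anything falls off the work surface, if the arm or the gripper's body presses on something with over 40 N, if the wrist force passes 120 N, or if a joint passes its speed limit or range.

## Working session

There is one attempt and no reset: what is moved stays moved. The work goes in short steps, Python scripts to look and compute and a tool call to move; the robot and the scene stay as the last step left them, time stands still between calls to the robot, and variables do not carry over. Pictures are saved under pics/ and viewed, at most 10 in all, crops included, and the job is handed in when it is done.

Besides the shell and the picture viewer there is one more tool, called by a JSON object that holds its "method" and its "body", one argument or row to a line. arm_command: Moves the arm, as the interface text tells. Its arguments: {"type":"object","properties":{"rows":{"type":"array","items":{"type":"array","items":{"type":"array","items":{"type":"number","minimum":-1,"maximum":1}}}}},"required":["rows"]}

```bash
mkdir -p pics; cat > h.py <<'E'
from cell import *
import numpy as np, cv2
from scipy.spatial.transform import Rotation as R
def snap(n):
    p,d=read_camera(n); np.savez(f'{n}.npz',p=p,d=d); return p,d
def load(n):
    z=np.load(f'{n}.npz'); return z['p'],z['d']
def cam(n):
    c=get_calibration(n); o=np.array(c['orientation'])
    M=R.from_euler('xyz',o).as_matrix() if o.shape==(3,) else o
    return np.array(c['camera_matrix']),np.array(c['D'],float),np.array(c['position']),M
def rays(n,uv):
    K,D,p,M=cam(n); q=cv2.undistortPoints(np.array(uv,float).reshape(-1,1,2),K,D).reshape(-1,2)
    v=np.c_[q[:,0],-q[:,1],-np.ones(len(q))]
    return p,v@M.T
def pts(n,uv,z):  # depth
    p,v=rays(n,uv); return p+v*np.array(z,float).reshape(-1,1)
def tri(a,ua,b,ub):
    p,v=rays(a,[ua]);q,w=rays(b,[ub]);v=v[0];w=w[0]
    s=np.linalg.lstsq(np.c_[v,-w],q-p,rcond=None)[0]
    A=p+s[0]*v;B=q+s[1]*w; return (A+B)/2,np.linalg.norm(A-B)
def proj(n,P):
    K,D,p,M=cam(n); c=(np.atleast_2d(P)-p)@M; c=c*[1,-1,-1]
    return cv2.projectPoints(c,np.zeros(3),np.zeros(3),K,D)[0].reshape(-1,2)
E
python3 - <<'E'
from h import *
for n in('side','top'):
    p,d=snap(n); cv2.imwrite(f'pics/{n}0.png',p[...,::-1]); print(get_calibration(n))
print(state())
E
```

```text
{'camera_matrix': array([[469.88782895,   0.        , 276.36629261],
       [  0.        , 469.88782895, 210.08072098],
       [  0.        ,   0.        ,   1.        ]]), 'D': array([-0.08140776,  0.        ,  0.        ,  0.        ,  0.        ]), 'position': array([731.21508521, 432.07576672, 922.52676432]), 'orientation': array([0.53311417, 0.00672236, 2.62439172])}
{'camera_matrix': array([[393.75592792,   0.        , 276.31628181],
       [  0.        , 393.75592792, 211.10046441],
       [  0.        ,   0.        ,   1.        ]]), 'D': array([-0.01811646,  0.        ,  0.        ,  0.        ,  0.        ]), 'position': array([ 420.70693101,   45.92607716, 1002.64008515]), 'orientation': array([ 0.13386951,  0.02031948, -1.59040798])}
{'t': 0.1, 'joints': array([-1.35661457e+00,  4.91476813e-01,  1.55941483e+00, -9.87440439e-06,
        1.09166755e+00, -1.05608434e-01]), 'qvel': array([ 0.00249661, -0.00103257, -0.00283523,  0.00124965,  0.0007987 ,
        0.00095158]), 'tau': array([ 1.75202851e-03, -6.13621545e+01, -2.58605558e+01,  6.93225022e-02,
        4.69913101e-02, -7.18502429e-05]), 'eef_pos': array([ 196.48762912, -593.27190166,  404.22498222]), 'tcp_rot': array([-3.14063058e+00, -9.31755066e-05,  3.19794703e-01]), 'ft_force': array([ 0.48181314, -0.6358558 ,  0.30451636]), 'moment': array([-0.04484157,  0.01105373, -0.04546674]), 'grip_force': 0.0, 'opening': 0.9955863518342136}
```

View pics/side0.png

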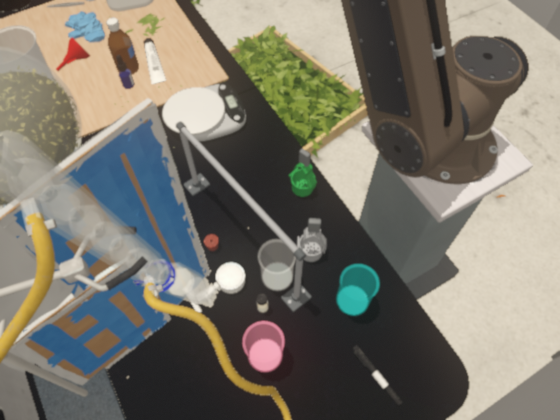

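View pics/top0.png

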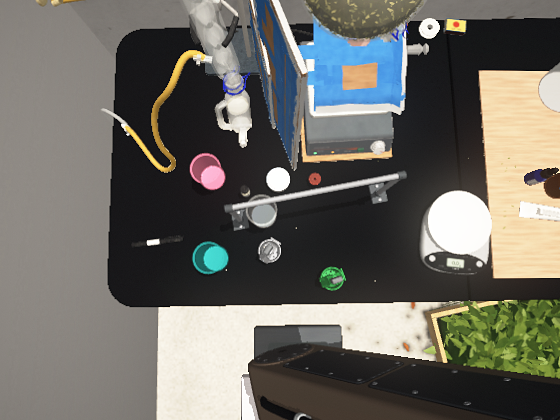

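The side view shows the steel basket at (312,240), the green look-alike at (303,178), the clear beaker at (277,265), and pink and turquoise beakers at (264,346) and (357,290). In the top view the steel basket is at (270,250), green at (333,278), the clear beaker at (262,212), and the rail runs from (232,207) to (402,176). I'm choosing the grey basket and the clear beaker, and checking both in close crops.

```bash
python3 - <<'E'
from h import *
t,_=load('top'); s,_=load('side')
a=cv2.resize(t[180:280,220:320],(600,600),interpolation=cv2.INTER_CUBIC)
cv2.imwrite('pics/topc.png',a[...,::-1])
b=cv2.resize(s[200:320,230:350],(600,600),interpolation=cv2.INTER_CUBIC)
cv2.imwrite('pics/sidec.png',b[...,::-1])
E
```

```text
(no output)
```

View pics/topc.png

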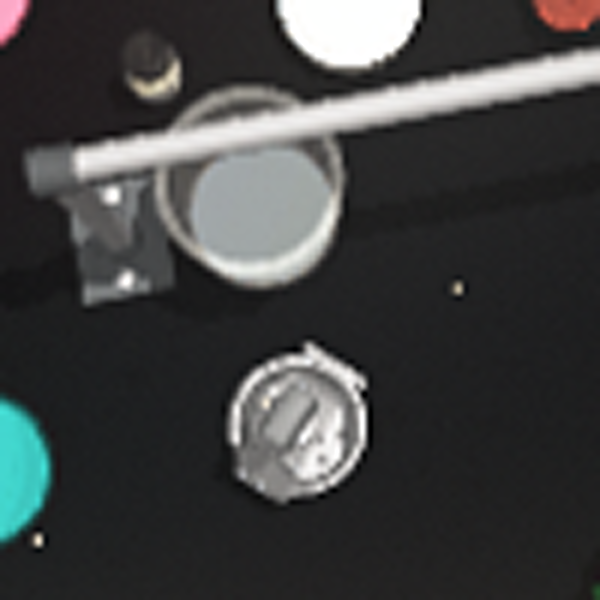

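View pics/sidec.png

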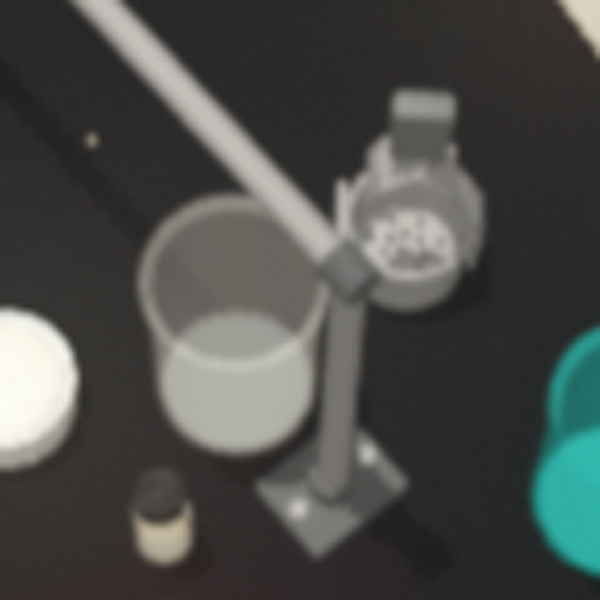

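The crops confirm the grey basket (nose bar at top crop (335,365), strip at (262,470)) and the clear beaker under the rail, which is near the rail's left end. Next I measure them with depth and triangulation.

```bash
python3 - <<'E'
from h import *
np.set_printoptions(precision=1,suppress=True)
C={}
for n in('top','side'):
    p,d=load(n); v,u=np.nonzero(d>0); P=pts(n,np.c_[u,v],d[v,u]); C[n]=P
    # table check
    m=(abs(P[:,0]-600)<200)&(abs(P[:,1])<250); print(n,'table z',np.median(P[m&(abs(P[:,2])<15)][:,2]))
tl=lambda x,y:(220+x/6-.4,180+y/6-.4); sl=lambda x,y:(230+x/5-.4,200+y/5-.4)
print('hanger cup top',pts('top',[(270,250)],[load('top')[1][250,270]]))
print('rail left end axis',tri('top',tl(75,163),'side',sl(335,250)))
print('rail R', tri('top',(402,177),'side',(182,127)))
p,v=rays('top',[tl(75,163),(400,177)]); a=p+v*((210-p[2])/v[:,2:]);print('rail top z210',a)
p,v=rays('side',[sl(335,250),(183,128)]); b=p+v*((210-p[2])/v[:,2:]);print('rail side z210',b)
for n in C:
    P=C[n]; q=P[(P[:,2]>200)&(P[:,2]<222)&(P[:,0]>450)&(P[:,0]<800)&(abs(P[:,1])<280)]
    c=q.mean(0); print(n,'railcloud',len(q),c,q.min(0),q.max(0)); 
    dd=np.linalg.svd(q[:,:2]-c[:2],full_matrices=False)[2][0]; print(dd,np.arctan(-dd[0]/dd[1]))
# hanger
h0=pts('top',[(270,250)],[load('top')[1][250,270]])[0]
for n in C:
    P=C[n]; q=P[(np.hypot(*(P-h0)[:,:2].T)<60)&(P[:,2]>8)&(P[:,2]<150)]
    for lo,hi in((8,30),(30,45),(45,70),(70,95),(95,125),(125,145)):
        s=q[(q[:,2]>=lo)&(q[:,2]<hi)]
        if len(s): print(n,lo,hi,len(s),s.mean(0),s.min(0),s.max(0))
# beaker rim: top cam, rays at z=103; ellipse pts
rim=[(157,200),(343,180),(250,85),(200,105),(325,120)]
p,v=rays('top',[tl(*r) for r in rim]); a=p+v*((103-p[2])/v[:,2:])
rs=[(140,280),(235,197),(165,225),(235,360),(180,345)]
p,v=rays('side',[sl(*r) for r in rs]); b=p+v*((103-p[2])/v[:,2:])
for e in(a,b):
    s=np.linalg.lstsq(np.c_[2*e[:,:2],np.ones(len(e))],(e[:,:2]**2).sum(1),rcond=None)[0]
    print('beaker c',s[:2],'r',np.sqrt(s[2]+s[0]**2+s[1]**2))
print('tab top',tri('top',tl(300,385),'side',sl(425,105)))
E
```

```text
top table z -0.4804621739764343
side table z 0.6571963499101798
hanger cup top [[452.   76.8 136.1]]
rail left end axis (array([537.7, 149.6, 214.6]), np.float64(0.8600712880560856))
rail R (array([ 593.9, -200.6,  203.7]), np.float64(0.2102593968504407))
rail top z210 [[ 538.7  150.   210. ]
 [ 592.5 -194.5  210. ]]
rail side z210 [[ 536.1  148.1  210. ]
 [ 594.5 -191.7  210. ]]
top railcloud 1228 [580.5 -14.1 213.9] [ 527.7 -205.6  200.1] [798.9 165.7 222. ]
[ 0.1 -1. ] 0.11156521633270892
side railcloud 1570 [594.9   8.4 214.1] [ 527.9 -204.3  200. ] [799.6 167.7 222. ]
[-0.1  1. ] 0.11198387954243502
top 8 30 49 [458.5  82.4  18.6] [431.4  58.5   8.2] [476.1 105.7  28.5]
top 30 45 116 [457.9  79.6  37.2] [424.2  55.5  30.2] [484.8 107.4  44.5]
top 45 70 46 [435.9  93.5  57.6] [426.6  82.   45.3] [445.5 104.3  69.5]
top 70 95 75 [455.7  79.7  84.7] [435.5  64.7  70.6] [475.5  97.4  94.8]
top 95 125 18 [454.4  79.1 102.8] [441.8  71.4  95. ] [510.8  91.8 123.8]
top 125 145 58 [453.7  81.8 134.7] [443.5  72.3 127.7] [465.3  90.2 138. ]
side 8 30 153 [451.7  83.   17.1] [431.6  60.2   8. ] [476.5 110.   29.9]
side 30 45 103 [463.5  87.1  37.3] [424.6  56.7  30. ] [484.1 111.5  44.7]
side 45 70 58 [437.3  97.1  56.1] [426.4  85.   45.2] [448.  108.6  67.8]
side 70 95 105 [459.4  84.7  85.1] [437.2  65.3  70.9] [475.4 101.2  94.6]
side 95 125 95 [458.6  88.2 110.7] [447.2  79.2  95.3] [467.1  94.9 124.9]
side 125 145 92 [455.9  84.9 133.8] [445.   74.5 125.2] [466.7  93.5 139.7]
beaker c [546.7  96.4] r 36.26105963176646
beaker c [547.4  95.4] r 34.34108801459128
tab top (array([460.7,  81.2, 141.1]), np.float64(12.230062633902465))
```

Rail yaw is about 0.163, beaker about (547,96), hanger about (455,83). The beaker lies on the rail line at y=96 (x=546), which agrees. Now I refine the hanger yaw and rail fit and write the move planner.

```bash
cat >> h.py <<'E'
def cloud(n):
    p,d=load(n); v,u=np.nonzero(d>0); return pts(n,np.c_[u,v],d[v,u])
def tool(yaw,tilt): # yaw of hanger x; tool x = -hanger x; leans back by tilt deg
    X=np.array([np.cos(yaw),np.sin(yaw),0]);Y=np.array([-np.sin(yaw),np.cos(yaw),0]);Z=np.array([0,0,1.])
    t=np.radians(tilt); z=np.sin(t)*X-np.cos(t)*Z; return np.c_[np.cross(Y,z),Y,z]
def plan(wps,cur=None):
    """wps: list of (grasp point, R); prints cumulative shift/turn from current pose"""
    s=state(); p0=np.array(s['eef_pos']); R0=R.from_euler('xyz',s['tcp_rot']).as_matrix()
    for g,Rt in wps:
        p=np.array(g)-171*Rt[:,2]; d=R0.T@(p-p0)/150; r=R.from_matrix(R0.T@Rt).as_rotvec()/(2*np.pi)
        print('TCP',p.round(1),'shift',d.round(4),'turn',r.round(4),'mm',round(np.linalg.norm(p-p0),1),'deg',round(np.linalg.norm(r)*360,1))
    print('cur',p0.round(1),np.round(s['tcp_rot'],3),'grasp',(p0+171*R0[:,2]).round(1),'F',np.round(s['ft_force'],1),'open',round(s['opening'],3),'grip',round(s['grip_force'],1),'t',round(s['t'],2),'q',np.round(s['joints'],2))
E
python3 - <<'E'
from h import *
np.set_printoptions(precision=2,suppress=True)
h0=np.array([455,83,0]); d0=np.array([-.162,.987])
for n in('top','side'):
    P=cloud(n)
    r=(P[:,:2]-[547,96])@[.987,.162]; q=P[(abs(r)<15)&(P[:,2]>203)&(P[:,2]<225)&(P[:,1]<130)&(P[:,1]>-180)]
    f=np.polyfit(q[:,1],q[:,0],1); print(n,'rail x=%.4f*y+%.1f'%tuple(f),'x@96',np.polyval(f,96),'ztop',np.percentile(q[:,2],90),'yaw',-np.arctan(f[0]))
    q=P[np.hypot(*(P-h0)[:,:2].T)<50]
    for nm,lo,hi in(('strip',48,68),('hook',74,95),('tab',128,142)):
        s=q[(q[:,2]>lo)&(q[:,2]<hi)]; c=s.mean(0); U,S,V=np.linalg.svd(s[:,:2]-c[:2],full_matrices=False)
        e=(s[:,:2]-c[:2])@V.T
        print(n,nm,len(s),c,'dir deg',np.degrees(np.arctan2(V[0,1],V[0,0])),'extent',np.ptp(e,axis=0),'mid',c[:2]+((e.max(0)+e.min(0))/2)@V)
    # rail ends
    q=P[(abs((P[:,:2]-[547,96])@[.987,.162])<12)&(P[:,2]>195)&(P[:,2]<222)]; print('ends y',q[:,1].min(),q[:,1].max())
plan([((455,-130,250),tool(-.58,0))])
E
```

```text
top rail x=-0.1710*y+561.9 x@96 545.4415437226188 ztop 216.28929613136654 yaw 0.16938720813177005
top strip 40 [436.16  93.89  57.54] dir deg -124.42816947911673 extent [22.67 10.82] mid [435.84  93.94]
top hook 70 [455.05  79.84  85.55] dir deg 150.71976095419456 extent [33.96 25.01] mid [454.78  81.05]
top tab 57 [453.85  81.84 134.86] dir deg 144.91604382475765 extent [23.72 11.59] mid [453.87  82.05]
ends y -205.64398548627238 602.9783684346073
side rail x=-0.1717*y+565.2 x@96 548.7120787925298 ztop 217.0915043158518 yaw 0.1700165462982686
side strip 48 [438.47  96.97  58.14] dir deg 54.19289030655758 extent [24.14 11.  ] mid [437.31  95.89]
side hook 103 [459.65  84.41  85.41] dir deg 135.6656817848936 extent [35.93 27.57] mid [456.4   82.86]
side tab 83 [456.02  84.56 134.61] dir deg 147.48400565949723 extent [22.91 12.07] mid [455.39  83.08]
ends y -204.28664272090248 167.74333428108827
TCP [ 455. -130.  421.] shift [ 2.61 -2.39 -0.11] turn [-0.   -0.   -0.36] mm 530.8 deg 128.4
cur [ 196.5 -593.3  404.2] [-3.14 -0.    0.32] grasp [ 196.5 -593.1  233.2] F [ 0.5 -0.6  0.3] open 0.996 grip 0.0 t 0.1 q [-1.36  0.49  1.56 -0.    1.09 -0.11]
```

{"method": "arm_command", "body": {
  "rows": [
    [[0.8,-0.77,-0.1,0,0,0,1],[0.8,-0.77,-0.1,0,0,0,1],[0.8,-0.77,-0.1,0,0,0,1],[0.8,-0.77,-0.1,0,0,0,1],[0.8,-0.77,-0.1,0,0,0,1],[0.8,-0.77,-0.1,0,0,0,1]]
  ]
}}

```text
t: 0.6
eef_pos: [275.0, -444.5, 420.2]
tcp_rot: [3.141, -0.0, 0.323]
ft_force: [0.1, -1.3, 0.3]
opening: 1.001
grip_force: 0.0
```

{"method": "arm_command", "body": {
  "rows": [
    [[0.8,-0.77,0,0,0,0,1],[0.8,-0.77,0,0,0,0,1],[0.8,-0.77,0,0,0,0,1],[0.8,-0.77,0,0,0,0,1],[0.8,-0.77,0,0,0,0,1],[0.8,-0.77,0,0,0,0,1]]
  ]
}}

```text
t: 1.1
eef_pos: [352.4, -298.2, 419.7]
tcp_rot: [3.141, 0.0, 0.323]
ft_force: [-0.1, -0.2, -0.1]
opening: 0.999
grip_force: 0.0
```

{"method": "arm_command", "body": {
  "rows": [
    [[0.8,-0.77,0,0,0,0,1],[0.8,-0.77,0,0,0,0,1],[0.8,-0.77,0,0,0,0,1],[0.8,-0.77,0,0,0,0,1],[0.8,-0.77,0,0,0,0,1],[0.8,-0.77,0,0,0,0,1]]
  ]
}}

```text
t: 1.6
eef_pos: [430.2, -151.3, 419.5]
tcp_rot: [3.141, 0.0, 0.322]
ft_force: [0.5, -0.2, -0.1]
opening: 0.998
grip_force: 0.0
```

```bash
python3 - <<'E'
from h import *
for b in (0,15,20): plan([((454.7,82.6,250),tool(-.608,b))])
E
```

```text
TCP [454.7  82.6 421. ] shift [ 0.6487 -1.4274 -0.0106] turn [-0.00e+00  1.00e-04 -3.52e-01] mm 235.2 deg 126.7
cur [ 430.2 -151.3  419.5] [3.141 0.    0.322] grasp [ 430.1 -151.3  248.5] F [ 0.5 -0.2 -0.1] open 0.998 grip 0.0 t 1.6 q [-0.48  0.23  1.93 -0.    0.97  0.77]
TCP [418.4 107.9 415.2] shift [ 0.4723 -1.6639  0.0282] turn [-0.0461 -0.023  -0.3496] mm 259.5 deg 127.2
cur [ 430.2 -151.3  419.5] [3.141 0.    0.322] grasp [ 430.1 -151.3  248.5] F [ 0.5 -0.2 -0.1] open 0.998 grip 0.0 t 1.6 q [-0.48  0.23  1.93 -0.    0.97  0.77]
TCP [406.7 116.  410.7] shift [ 0.4156 -1.74    0.0581] turn [-0.0613 -0.0307 -0.3477] mm 268.5 deg 127.6
cur [ 430.2 -151.3  419.5] [3.141 0.    0.322] grasp [ 430.1 -151.3  248.5] F [ 0.5 -0.2 -0.1] open 0.998 grip 0.0 t 1.6 q [-0.48  0.23  1.93 -0.    0.97  0.77]
```

{"method": "arm_command", "body": {
  "rows": [
    [[0.2,-0.95,0,-0.031,-0.015,-0.174,1],[0.2,-0.95,0,-0.031,-0.015,-0.174,1],[0.2,-0.95,0,-0.031,-0.015,-0.174,1],[0.2,-0.95,0,-0.031,-0.015,-0.174,1],[0.2,-0.95,0,-0.031,-0.015,-0.174,1],[0.2,-0.95,0,-0.031,-0.015,-0.174,1],[0.2,-0.95,0,-0.031,-0.015,-0.174,1],[0.2,-0.95,0,-0.031,-0.015,-0.174,1],[0.2,-0.95,0,-0.031,-0.015,-0.174,1],[0.2,-0.95,0,-0.031,-0.015,-0.174,1]]
  ]
}}

```text
t: 2.43
eef_pos: [413.4, -8.6, 419.6]
tcp_rot: [3.03, 0.174, 1.41]
ft_force: [0.6, 0.6, 0.7]
opening: 1.003
grip_force: 0.0
```

```bash
python3 - <<'E'
from h import *
plan([((454.7,82.6,240),tool(-.608,20))])
E
```

```text
TCP [406.7 116.  400.7] shift [ 0.8222 -0.1743 -0.0366] turn [-0.0303 -0.0151 -0.1737] mm 126.2 deg 63.7
cur [413.4  -8.6 419.6] [3.03  0.174 1.41 ] grasp [427.5 -40.7 252.2] F [0.6 0.6 0.7] open 1.003 grip 0.0 t 2.43 q [-0.15  0.16  2.04 -0.23  0.85  0.15]
```

{"method": "arm_command", "body": {
  "rows": [
    [[0.822,-0.174,-0.037,-0.0303,-0.0151,-0.1737,1],[0.822,-0.174,-0.037,-0.0303,-0.0151,-0.1737,1],[0.822,-0.174,-0.037,-0.0303,-0.0151,-0.1737,1],[0.822,-0.174,-0.037,-0.0303,-0.0151,-0.1737,1],[0.822,-0.174,-0.037,-0.0303,-0.0151,-0.1737,1],[0.822,-0.174,-0.037,-0.0303,-0.0151,-0.1737,1],[0.822,-0.174,-0.037,-0.0303,-0.0151,-0.1737,1],[0.822,-0.174,-0.037,-0.0303,-0.0151,-0.1737,1],[0.822,-0.174,-0.037,-0.0303,-0.0151,-0.1737,1],[0.822,-0.174,-0.037,-0.0303,-0.0151,-0.1737,1]]
  ]
}}

```text
t: 3.27
eef_pos: [407.3, 116.7, 401.0]
tcp_rot: [3.141, 0.349, 2.53]
ft_force: [-0.4, -0.3, 0.7]
opening: 0.998
grip_force: 0.0
```

```bash
python3 - <<'E'
from h import *
T=tool(-.608,20)
plan([((454.7,82.6,z),T) for z in(240,165,125)])
E
```

```text
TCP [406.7 116.  400.7] shift [ 0.0013 -0.0063  0.0015] turn [-0.0001 -0.     -0.0005] mm 1.0 deg 0.2
TCP [406.7 116.  325.7] shift [ 0.1721 -0.0067  0.4714] turn [-0.0001 -0.     -0.0005] mm 75.3 deg 0.2
TCP [406.7 116.  285.7] shift [ 0.2633 -0.0069  0.722 ] turn [-0.0001 -0.     -0.0005] mm 115.3 deg 0.2
cur [407.3 116.7 401. ] [3.141 0.349 2.53 ] grasp [455.3  83.3 240.3] F [-0.4 -0.3  0.7] open 0.998 grip 0.0 t 3.27 q [ 0.17  0.19  2.07 -0.4   0.67 -0.5 ]
```

{"method": "arm_command", "body": {
  "rows": [
    [[0.06,-0.006,0.16,0,0,0,1],[0.115,-0.006,0.31,0,0,0,1],[0.172,-0.007,0.471,0,0,0,1],[0.172,-0.007,0.471,0,0,0,1],[0.172,-0.007,0.471,0,0,0,1]]
  ]
}}

```text
t: 3.68
eef_pos: [406.6, 116.6, 325.4]
tcp_rot: [-3.142, 0.347, 2.526]
ft_force: [-0.5, -0.5, -0.6]
opening: 1.001
grip_force: 0.0
```

```bash
python3 - <<'E'
from h import *
T=tool(-.608,20)
plan([((454.7,82.6,z),T) for z in(125,)])
s,_=snap('side')
t,_=snap('top')
b=cv2.resize(s[150:330,240:420],(600,600),interpolation=cv2.INTER_CUBIC)
cv2.imwrite('pics/s1.png',b[...,::-1])
E
```

```text
TCP [406.7 116.  285.7] shift [ 0.0876 -0.003   0.2502] turn [-0.0004 -0.0004 -0.0012] mm 39.8 deg 0.5
cur [406.6 116.6 325.4] [-3.142  0.347  2.526] grasp [454.1  83.  164.6] F [-0.5 -0.5 -0.6] open 1.001 grip 0.0 t 3.68 q [ 0.17  0.32  2.17 -0.56  0.47 -0.31]
```

View pics/s1.png

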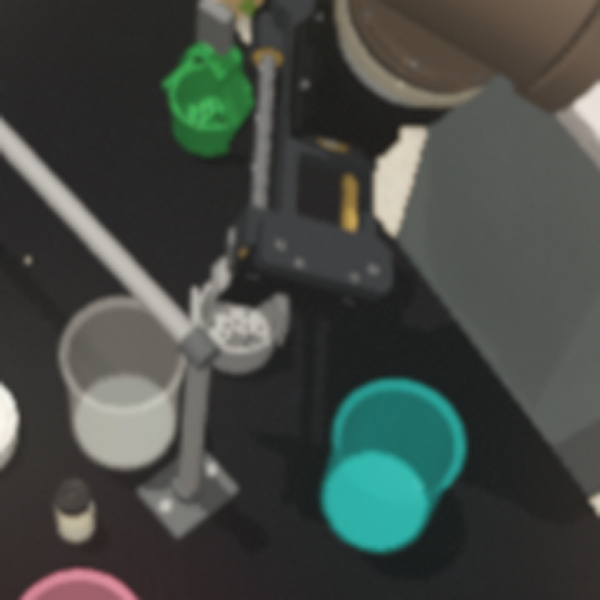

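The side crop shows the gripper over the basket, its near finger at (315,265) hiding the tab, clear of the rail clamp (198,345). I lower to the tab and close.

{"method": "arm_command", "body": {
  "rows": [
    [[0.03,-0.003,0.08,0,0,0,1],[0.06,-0.003,0.17,0,0,0,1],[0.0876,-0.003,0.25,0,0,0,1],[0.0876,-0.003,0.25,0,0,0,1],[0.0876,-0.003,0.25,0,0,0,1]]
  ]
}}

```text
t: 4.2
eef_pos: [406.5, 116.7, 287.0]
tcp_rot: [3.14, 0.35, 2.529]
ft_force: [-1.0, -0.4, 0.6]
opening: 0.998
grip_force: 0.0
```

{"method": "arm_command", "body": {
  "rows": [
    [[0,0,0,0,0,0,-1],[0,0,0,0,0,0,-1],[0,0,0,0,0,0,-1],[0,0,0,0,0,0,-1],[0,0,0,0,0,0,-1],[0,0,0,0,0,0,-1],[0,0,0,0,0,0,-1],[0,0,0,0,0,0,-1]]
  ]
}}

```text
t: 4.87
eef_pos: [406.2, 116.8, 286.1]
tcp_rot: [3.14, 0.349, 2.531]
ft_force: [0.3, 0.0, -0.7]
opening: 0.495
grip_force: 0.0
```

```bash
python3 - <<'E'
from h import *
plan([((454.7,82.6,z),tool(-.608,20)) for z in(125,240)])
E
```

```text
TCP [406.7 116.  285.7] shift [-0.0045 -0.0023  0.0048] turn [ 0.0001 -0.     -0.0004] mm 1.0 deg 0.2
TCP [406.7 116.  400.7] shift [-0.2665 -0.0013 -0.7157] turn [ 0.0001 -0.     -0.0004] mm 114.6 deg 0.2
cur [406.2 116.8 286.1] [3.14  0.349 2.531] grasp [454.2  83.5 125.4] F [ 0.3  0.  -0.7] open 0.495 grip 0.0 t 4.87 q [ 0.17  0.4   2.21 -0.72  0.37 -0.13]
```

{"method": "arm_command", "body": {
  "rows": [
    [[0,0,0,0,0,0,-1],[0,0,0,0,0,0,-1],[0,0,0,0,0,0,-1],[0,0,0,0,0,0,-1],[0,0,0,0,0,0,-1],[0,0,0,0,0,0,-1],[0,0,0,0,0,0,-1],[0,0,0,0,0,0,-1]]
  ]
}}

```text
t: 5.53
eef_pos: [406.2, 116.8, 286.1]
tcp_rot: [3.14, 0.349, 2.531]
ft_force: [-0.0, 1.1, -1.1]
opening: 0.124
grip_force: 30.0
```

```bash
python3 - <<'E'
from h import *
s=state();print(s['t'],s['opening'],s['grip_force'],s['ft_force'],s['eef_pos'])
E
```

```text
5.5333 0.12414134647333207 29.994579255580902 [-0.01607789  1.13988721 -1.06862603] [406.16791141 116.79239478 286.09020827]
```

{"method": "arm_command", "body": {
  "rows": [
    [[-0.037,0,-0.1,0,0,0,-1],[-0.11,0,-0.3,0,0,0,-1],[-0.2,0,-0.55,0,0,0,-1],[-0.3,0,-0.8,0,0,0,-1],[-0.364,0,-1,0,0,0,-1],[-0.364,0,-1,0,0,0,-1],[-0.364,0,-1,0,0,0,-1]]
  ]
}}

```text
t: 6.12
eef_pos: [405.7, 116.6, 446.8]
tcp_rot: [3.138, 0.351, 2.53]
ft_force: [-0.2, -0.7, -1.8]
opening: 0.123
grip_force: 30.0
```

```bash
python3 - <<'E'
from h import *
plan([((475.2,-18,285),tool(.1695,20)),((475.2,32,285),tool(-.22,20))])
E
```

```text
TCP [417.6 -27.9 445.7] shift [-0.5777 -0.7436  0.2166] turn [-0.0421  0.0005 -0.1168] mm 144.9 deg 44.7
TCP [418.1  44.8 445.7] shift [-0.3195 -0.3446  0.1235] turn [-0.0208  0.0004 -0.0586] mm 72.9 deg 22.4
cur [405.7 116.6 446.8] [3.138 0.351 2.53 ] grasp [454.2  83.3 286.2] F [-0.2 -0.7 -1.8] open 0.123 grip 30.0 t 6.12 q [ 0.17  0.13  2.   -0.35  0.78 -0.57]
```

{"method": "arm_command", "body": {
  "rows": [
    [[-0.1,-0.11,0.04,-0.0065,0,-0.018,-1],[-0.21,-0.23,0.08,-0.013,0,-0.037,-1],[-0.32,-0.345,0.1235,-0.0208,0,-0.0586,-1],[-0.41,-0.47,0.155,-0.028,0,-0.077,-1],[-0.5,-0.61,0.19,-0.035,0,-0.097,-1],[-0.5777,-0.7436,0.2166,-0.042,0,-0.1168,-1],[-0.5777,-0.7436,0.2166,-0.042,0,-0.1168,-1],[-0.5777,-0.7436,0.2166,-0.042,0,-0.1168,-1],[-0.5777,-0.7436,0.2166,-0.042,0,-0.1168,-1]]
  ]
}}

```text
t: 6.87
eef_pos: [417.8, -29.0, 442.8]
tcp_rot: [-3.141, 0.346, -2.968]
ft_force: [-0.6, 0.6, -1.3]
opening: 0.125
grip_force: 30.0
```

```bash
python3 - <<'E'
from h import *
np.set_printoptions(precision=1,suppress=True)
T=tool(.1695,20)
plan([((475.2,-18,285),T),((530,-8.6,285),T),((563.9,-2.6,285),T)])
for n in('side','top'):
    p,_=snap(n); P=cloud(n)
    q=P[(np.hypot(P[:,0]-475,P[:,1]+18)<36)&(P[:,2]>150)&(P[:,2]<260)]
    print(n,[ (lo,len(s),s.mean(0) if len(s) else 0,np.ptp(s,axis=0) if len(s) else 0) for lo in range(150,260,15) for s in [q[(q[:,2]>=lo)&(q[:,2]<lo+15)]]])
s,_=load('side');t,_=load('top')
a=cv2.resize(s[110:260,220:370],(400,400));b=cv2.resize(t[170:300,230:360],(400,400))
cv2.imwrite('pics/s2.png',np.hstack([a,b])[...,::-1])
E
```

```text
TCP [417.6 -27.9 445.7] shift [-0.  0. -0.] turn [ 0. -0.  0.] mm 3.2 deg 0.3
TCP [472.4 -18.5 445.7] shift [-0.4  0.   0.1] turn [ 0. -0.  0.] mm 55.6 deg 0.3
TCP [506.3 -12.5 445.7] shift [-0.6  0.   0.2] turn [ 0. -0.  0.] mm 90.0 deg 0.3
cur [417.8 -29.  442.8] [-3.1  0.3 -3. ] grasp [474.9 -19.1 281.9] F [-0.6  0.6 -1.3] open 0.125 grip 30.0 t 6.87 q [-0.3  0.1  2.   0.2  0.7 -2.1]
side [(150, 231, array([473.4, -21.7, 161. ]), array([47.6, 48.2,  9.8])), (165, 196, array([473.9, -20.3, 172.6]), array([49.3, 50.6, 14.9])), (180, 241, array([474.5, -16.3, 189. ]), array([62.8, 53. , 14.7])), (195, 74, array([480.6, -13.1, 196.7]), array([61.3, 52.3, 14.6])), (210, 7, array([455. , -10.7, 217.1]), array([ 8.3,  2.7, 13. ])), (225, 74, array([485.7, -15.2, 234.4]), array([34.7, 24.3, 13.4])), (240, 101, array([481.1, -13.7, 245.9]), array([30.5, 24.2, 14.8])), (255, 18, array([479.3, -12.3, 256.8]), array([17.8, 12.3,  4.4]))]
top [(150, 1, array([477.2,   0.7, 161.3]), array([0., 0., 0.])), (165, 3, array([465.6,   0.5, 178.2]), array([16.7,  5.9,  2.3])), (180, 39, array([497.6, -13.8, 193.2]), array([48.8, 35.6,  4.9])), (195, 9, array([501.3, -12.4, 195.6]), array([ 7.9, 22.9,  2.6])), (210, 0, 0, 0), (225, 2, array([493.4, -24.6, 232.1]), array([0.1, 1.9, 0.8])), (240, 0, 0, 0), (255, 0, 0, 0)]
```

View pics/s2.png

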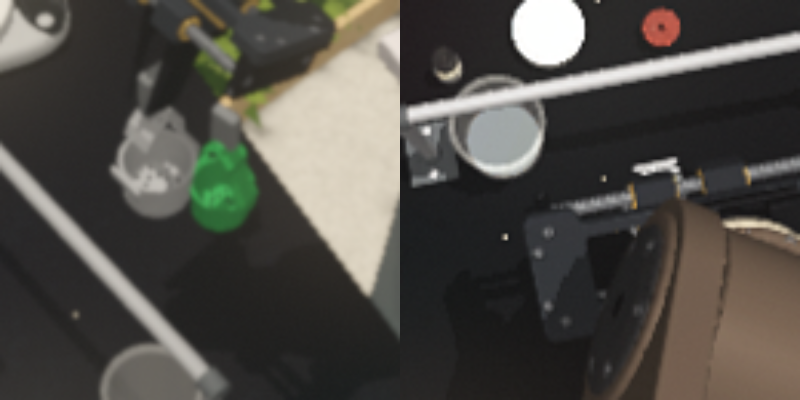

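The basket hangs upright with its nose toward the rail (left half, basket at (155,170), nose at (130,180)). The beaker and the objects behind the rail have not moved. I move forward over the rail.

{"method": "arm_command", "body": {
  "rows": [
    [[-0.06,0.001,0.0,0,0,0,-1],[-0.14,0.002,0.03,0,0,0,-1],[-0.22,0.003,0.06,0,0,0,-1],[-0.3,0.004,0.09,0,0,0,-1],[-0.38,0.005,0.117,0,0,0,-1],[-0.45,0.006,0.142,0,0,0,-1],[-0.51,0.007,0.164,0,0,0,-1],[-0.568,0.008,0.185,0,0,0,-1],[-0.568,0.008,0.185,0,0,0,-1],[-0.568,0.008,0.185,0,0,0,-1]]
  ]
}}

```text
t: 7.8
eef_pos: [506.3, -11.4, 447.4]
tcp_rot: [-3.14, 0.348, -2.971]
ft_force: [0.1, 0.1, -0.1]
opening: 0.125
grip_force: 30.0
```

```bash
python3 - <<'E'
from h import *
T=tool(.1695,20)
plan([((563,-2.8,285),T),((563,-2.8,258),T),((563,-2.8,251),T)])
for n in('side','top'):
    p,_=snap(n); P=cloud(n)
    x=(P[:,:2]-[563.9,-2.6])@[.9857,.1687]; y=(P[:,:2]-[563.9,-2.6])@[-.1687,.9857]
    m=(abs(x)<40)&(abs(y)<14)&(P[:,2]>150)&(P[:,2]<262)
    for lo in range(190,262,8):
        k=m&(P[:,2]>=lo)&(P[:,2]<lo+8)
        if k.sum()>3: print(n,lo,k.sum(),'x',np.percentile(x[k],[2,50,98]).round(1),'y',np.percentile(y[k],[2,50,98]).round(1))
s,_=load('side');t,_=load('top')
a=cv2.resize(s[150:250,210:310],(400,400),interpolation=cv2.INTER_CUBIC);b=cv2.resize(t[150:250,260:360],(400,400),interpolation=cv2.INTER_CUBIC)
cv2.imwrite('pics/s3.png',np.hstack([a,b])[...,::-1])
E
```

```text
TCP [505.4 -12.7 445.7] shift [ 0.011  -0.0075  0.0081] turn [-0.0002 -0.0002  0.0001] mm 2.3 deg 0.1
TCP [505.4 -12.7 418.7] shift [ 0.0724 -0.0072  0.1773] turn [-0.0002 -0.0002  0.0001] mm 28.7 deg 0.1
TCP [505.4 -12.7 411.7] shift [ 0.0883 -0.0071  0.2212] turn [-0.0002 -0.0002  0.0001] mm 35.7 deg 0.1
cur [506.3 -11.4 447.4] [-3.14   0.348 -2.971] grasp [563.8  -1.7 286.6] F [ 0.1  0.1 -0.1] open 0.125 grip 30.0 t 7.8 q [-0.17  0.24  1.85  0.17  0.73 -2.02]
side 190 48 x [-27.1 -20.5  31.7] y [-13.5  -1.5  13.4]
side 198 63 x [-27.3  27.   31.6] y [-13.4   2.9  13.2]
side 206 29 x [-26.8   3.    6.3] y [-6.1  3.2 13.9]
side 214 49 x [-21.3   0.2   4.9] y [-3.7  6.3 13.4]
side 222 5 x [-17.5 -15.6 -13.3] y [11.6 12.3 13.1]
side 230 30 x [-14.6  18.4  20.1] y [-9.4  6.7 12.6]
side 238 54 x [-13.4  15.9  18.5] y [-9.5  3.2 12.6]
side 246 76 x [-12.    9.9  15. ] y [-9.8  5.  13.2]
side 254 31 x [-6.5  2.7  9.9] y [ 2.5  9.5 13.7]
```

View pics/s3.png

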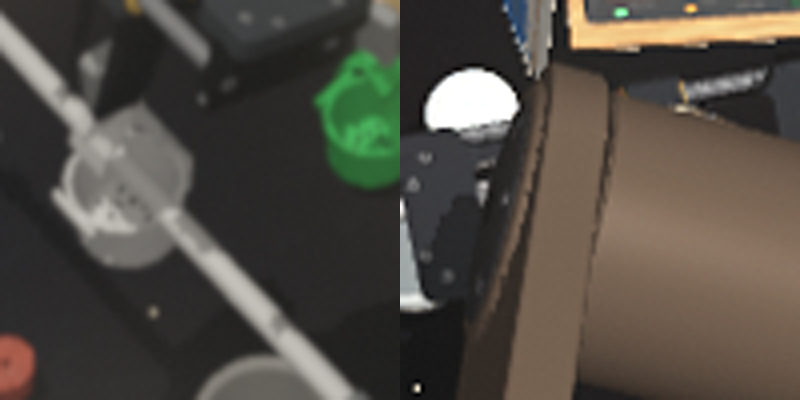

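The basket's hook is over the rail (left half, hook at (100,165), nose bar at (75,215) past the rail). The depth points agree: strip at x=-14, nose at +18, rail at 0. I lower it.

{"method": "arm_command", "body": {
  "rows": [
    [[0.02,-0.002,0.04,0,0,0,-1],[0.04,-0.004,0.09,0,0,0,-1],[0.055,-0.006,0.135,0,0,0,-1],[0.0724,-0.007,0.177,0,0,0,-1],[0.0724,-0.007,0.177,0,0,0,-1],[0.0724,-0.007,0.177,0,0,0,-1]]
  ]
}}

```text
t: 8.4
eef_pos: [505.1, -12.9, 418.5]
tcp_rot: [-3.14, 0.348, -2.972]
ft_force: [-1.1, -0.5, -1.3]
opening: 0.122
grip_force: 30.0
```

{"method": "arm_command", "body": {
  "rows": [
    [[0.004,0,0.011,0,0,0,-1],[0.008,0,0.022,0,0,0,-1],[0.012,0,0.033,0,0,0,-1],[0.0137,0,0.0376,0,0,0,-1],[0.0137,0,0.0376,0,0,0,-1],[0.0137,0,0.0376,0,0,0,-1]]
  ]
}}

```text
t: 8.9
eef_pos: [505.1, -12.8, 413.1]
tcp_rot: [-3.14, 0.349, -2.971]
ft_force: [0.0, -0.5, -0.5]
opening: 0.125
grip_force: 30.0
```

```bash
python3 - <<'E'
from h import *
T=tool(.1695,20)
plan([((563,-2.8,251),T)])
E
```

```text
TCP [505.4 -12.7 411.7] shift [0.0017 0.0008 0.0093] turn [-0.0002 -0.      0.0001] mm 1.4 deg 0.1
cur [505.1 -12.8 413.1] [-3.14   0.349 -2.971] grasp [562.8  -3.2 252.4] F [ 0.  -0.5 -0.5] open 0.125 grip 30.0 t 8.9 q [-0.17  0.28  1.9   0.19  0.64 -2.05]
```

{"method": "arm_command", "body": {
  "rows": [
    [[0.0024,0,0.006,0,0,0,-1],[0.0048,0,0.0125,0,0,0,-1],[0.0048,0,0.0125,0,0,0,-1]]
  ]
}}

```text
t: 9.15
eef_pos: [505.3, -12.9, 411.2]
tcp_rot: [-3.14, 0.35, -2.972]
ft_force: [1.2, 0.3, -0.6]
opening: 0.126
grip_force: 30.0
```

{"method": "arm_command", "body": {
  "rows": [
    [[0.0024,0,0.006,0,0,0,-1],[0.0024,0,0.006,0,0,0,-1],[0.0024,0,0.006,0,0,0,-1]]
  ]
}}

```text
t: 9.4
eef_pos: [505.3, -12.8, 410.8]
tcp_rot: [-3.139, 0.351, -2.971]
ft_force: [0.8, 1.3, 4.7]
opening: 0.128
grip_force: 30.0
```

Contact is felt (Fz up about 5 N), so the hook is seated about 100 mm from the beaker. I slide along the rail.

{"method": "arm_command", "body": {
  "rows": [
    [[0,0.02,0,0,0,0,-1],[0,0.05,0,0,0,0,-1],[0,0.085,0,0,0,0,-1],[0,0.12,0,0,0,0,-1],[0,0.155,0,0,0,0,-1],[0,0.19,0,0,0,0,-1],[0,0.225,0,0,0,0,-1],[0,0.255,0,0,0,0,-1],[0,0.28,0,0,0,0,-1],[0,0.28,0,0,0,0,-1]]
  ]
}}

```text
t: 10.23
eef_pos: [498.1, 28.8, 410.8]
tcp_rot: [-3.139, 0.351, -2.971]
ft_force: [0.0, 1.0, 5.8]
opening: 0.124
grip_force: 30.0
```

```bash
python3 - <<'E'
from h import *
T=tool(.1695,20)
plan([((546.3,95.7,251),T)])
E
```

```text
TCP [488.7  85.8 411.7] shift [-0.0041  0.3856 -0.0059] turn [-0.0004  0.0003  0.0002] mm 57.9 deg 0.2
cur [498.1  28.8 410.8] [-3.139  0.351 -2.971] grasp [556.2  38.3 250.2] F [0.  1.  5.8] open 0.124 grip 30.0 t 10.23 q [-0.09  0.27  1.92  0.15  0.61 -1.94]
```

{"method": "arm_command", "body": {
  "rows": [
    [[0,0.03,0,0,0,0,-1],[0,0.07,0,0,0,0,-1],[0,0.12,0,0,0,0,-1],[0,0.17,0,0,0,0,-1],[0,0.22,0,0,0,0,-1],[0,0.27,0,0,0,0,-1],[0,0.32,0,0,0,0,-1],[0,0.36,0,0,0,0,-1],[0,0.386,0,0,0,0,-1],[0,0.386,0,0,0,0,-1]]
  ]
}}

```text
t: 11.07
eef_pos: [488.4, 86.0, 410.8]
tcp_rot: [-3.139, 0.351, -2.971]
ft_force: [-0.1, 0.9, 6.6]
opening: 0.124
grip_force: 30.0
```

```bash
python3 - <<'E'
from h import *
plan([((546.3,95.7,251),tool(.1695,20))])
s,_=snap('side');t,_=snap('top')
a=cv2.resize(s[170:320,210:360],(400,400),interpolation=cv2.INTER_CUBIC);b=cv2.resize(t[160:280,200:320],(400,400),interpolation=cv2.INTER_CUBIC)
cv2.imwrite('pics/s4.png',np.hstack([a,b])[...,::-1])
for n in('side','top'):
    P=cloud(n);x=(P[:,:2]-[547,96])@[.9857,.1687]; y=(P[:,:2]-[547,96])@[-.1687,.9857]
    for nm,lo,hi,r in(('nose',192,202,(14,24)),('cup',130,162,(-32,34)),('hook',205,222,(5,22))):
        k=(x>r[0])&(x<r[1])&(abs(y)<40)&(P[:,2]>lo)&(P[:,2]<hi)
        if k.sum()>3: print(n,nm,k.sum(),'x',np.percentile(x[k],[1,50,99]).round(1),'y',np.percentile(y[k],[1,50,99]).round(1))
E
```

```text
TCP [488.7  85.8 411.7] shift [-0.0038 -0.0013 -0.0051] turn [-0.0003  0.0004  0.0002] mm 1.0 deg 0.2
cur [488.4  86.  410.8] [-3.139  0.351 -2.971] grasp [546.4  95.6 250.2] F [-0.1  0.9  6.6] open 0.124 grip 30.0 t 11.07 q [ 0.03  0.27  1.93  0.08  0.6  -1.77]
side nose 21 x [16.5 18.  19.7] y [-12.    0.8  11.7]
side cup 272 x [-26.8   7.   31. ] y [-24.3   6.9  26.8]
side hook 127 x [ 5.1 10.2 16.8] y [-38.2   3.4  38.8]
```

View pics/s4.png

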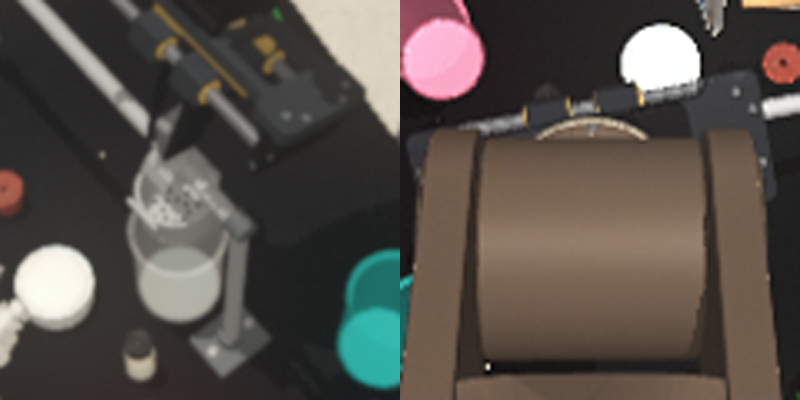

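Left half: the basket (165,195) hangs on the rail over the beaker (180,250), with the nose spanning y −12 to +12 about the beaker's centre. I ease the press, release and back off along the fingers.

{"method": "arm_command", "body": {
  "rows": [
    [[-0.001,0,-0.003,0,0,0,-1],[-0.001,0,-0.003,0,0,0,-1],[-0.001,0,-0.003,0,0,0,-0.6],[-0.001,0,-0.003,0,0,0,-0.4],[-0.001,0,-0.003,0,0,0,-0.3],[-0.001,0,-0.003,0,0,0,-0.3],[-0.001,0,-0.003,0,0,0,-0.3],[-0.001,0,-0.003,0,0,0,-0.3],[-0.001,0,-0.003,0,0,0,-0.3]]
  ]
}}

```text
t: 11.92
eef_pos: [488.2, 85.6, 410.3]
tcp_rot: [-3.14, 0.348, -2.972]
ft_force: [-0.3, 0.4, -0.3]
opening: 0.352
grip_force: 0.0
```

{"method": "arm_command", "body": {
  "rows": [
    [[0,0,-0.02,0,0,0,-0.3],[0,0,-0.06,0,0,0,-0.3],[0,0,-0.12,0,0,0,-0.3],[0,0,-0.2,0,0,0,-0.3],[0,0,-0.3,0,0,0,-0.3],[0,0,-0.45,0,0,0,-0.3],[0,0,-0.6,0,0,0,-0.3],[0,0,-0.75,0,0,0,-0.3],[0,0,-0.75,0,0,0,-0.3]]
  ]
}}

```text
t: 12.67
eef_pos: [448.9, 79.2, 520.7]
tcp_rot: [-3.139, 0.355, -2.971]
ft_force: [-0.0, -0.8, 0.8]
opening: 0.35
grip_force: 0.0
```

{"method": "arm_command", "body": {
  "rows": [
    [[0.3,0,0,0,0,0,-0.3],[0.6,0,0,0,0,0,-0.3],[0.6,0,0,0,0,0,-0.3],[0.6,0,0,0,0,0,-0.3],[0.6,0,0,0,0,0,-0.3]]
  ]
}}

```text
t: 13.08
eef_pos: [367.2, 65.0, 486.2]
tcp_rot: [-3.14, 0.351, -2.972]
ft_force: [0.7, 0.5, 0.4]
opening: 0.349
grip_force: 0.0
```

```bash
python3 - <<'E'
from h import *
plan([])
s,_=snap('side');t,_=snap('top')
a=cv2.resize(s[170:320,210:360],(400,400),interpolation=cv2.INTER_CUBIC);b=cv2.resize(t[160:280,200:320],(400,400),interpolation=cv2.INTER_CUBIC)
cv2.imwrite('pics/s5.png',np.hstack([a,b])[...,::-1])
for n in('side','top'):
    P=cloud(n);x=(P[:,:2]-[547,96])@[.9857,.1687]; y=(P[:,:2]-[547,96])@[-.1687,.9857]
    for nm,lo,hi,r in(('nose',192,202,(14,24)),('cup',130,162,(-32,34)),('tabtop',245,268,(-20,20)),('beaker rim',90,106,(-45,45))):
        k=(x>r[0])&(x<r[1])&(abs(y)<45)&(P[:,2]>lo)&(P[:,2]<hi)
        if k.sum()>3: print(n,nm,k.sum(),'x',np.percentile(x[k],[1,50,99]).round(1),'y',np.percentile(y[k],[1,50,99]).round(1))
E
```

```text
cur [367.2  65.  486.2] [-3.14   0.351 -2.972] grasp [425.2  74.5 325.6] F [0.7 0.5 0.4] open 0.349 grip 0.0 t 13.08 q [-0.02 -0.02  2.05  0.09  0.77 -1.81]
side nose 21 x [16.9 18.  19.6] y [-11.5   0.3  11.5]
side cup 278 x [-26.1   7.9  31.1] y [-23.5   6.2  26.5]
side tabtop 146 x [-11.2   1.9  12.5] y [-5.7  2.8  6.1]
side beaker rim 154 x [-30.   20.3  35.9] y [-28.4  20.   37.2]
top cup 84 x [-29.4  -4.   27.9] y [-27.4  -5.2  24. ]
top tabtop 83 x [-13.2  -2.8  10. ] y [-7.1 -1.4  4.6]
top beaker rim 121 x [-36.4 -18.2  10.8] y [-34.3   3.3  36.6]
```

View pics/s5.png

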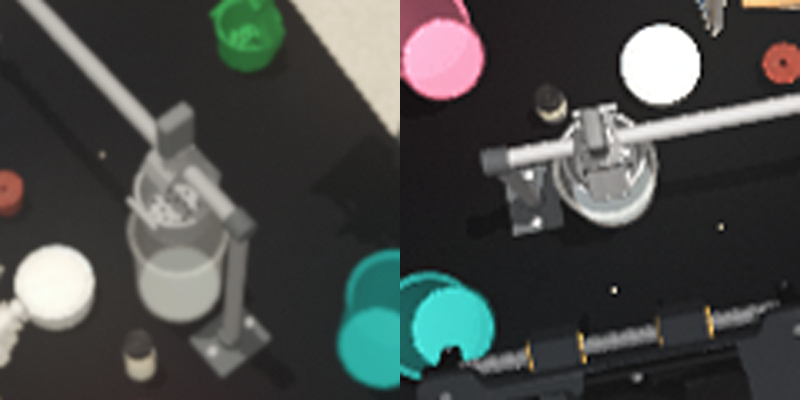

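The basket hangs upright on the rail over the beaker (left half at (175,190), right half at (600,145)). It is centred to about 2 mm, the gripper is clear, and the other things stand where they were.

```bash
python3 -c "
from cell import *
print(job_done())"
```

```text
the job is handed in; nothing more can be done
None
```

The job is handed in: the steel drip basket was hooked on about 100 mm to one side, slid along the rail, and now hangs straight, centred over the clear beaker to about 2 mm. In the last pictures the beaker, tin, bung and vial stand where they were.

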